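# Connect the cell pack in the circuit-kit dock

### The arm

A 6-joint arm with a two-finger parallel gripper is mounted at the origin on the work surface. World frame = base frame: x ahead of the robot, y to its left, z up, the work surface at z = 0. Lengths are in m, angles in rad, forces in N, time in s.
With the tool pointing down it reaches from about 0.425 to 0.95 m from the base axis. Payload 3.5 kg.
Tool frame: the origin (TCP) lies at the very end of the fingers, on their centre line; the grasp point (between the pads) lies 19 mm behind it; z points along the fingers, y is the direction in which the jaws open and shut (so a half turn about z gives the same grasp; the last joint's range is limited). The gripper opens to 85 mm and grips with 20 to 120 N. Pads are 22 mm wide; open, the fingers measure 114 mm over their backs; the gripper's body (76 mm by 85 mm) begins 54 mm behind the grasp point. The pads swing forward as they close: fully open they stand 13 mm farther back than shut.
Start: joints at [1.018, 0.286, 1.577, -0, 1.279, -0.15], TCP at [0.265, 0.621, 0.231] pointing down, gripper open.
Joint ranges: [-2.77, 2.77], [-0.9, 2.22], [0.21, 2.48], [-1.53, 4.67], [0.24, 2.81], [-2.84, 2.84]. Speed limits (rad/s): [2.79, 2.79, 3.14, 3.14, 3.14, 3.14].

### API

Orientations are given as a unit quaternion [x, y, z, w].
In Python, from plant import get_state, read_camera, get_calibration, ticket, search_frame, cut_out, pinpoint gives the robot as it stands.
- The arm moves only by the tool move_arm, never from a script. Its argument "plan" is a list that holds one entry, the list of rows, each a list of 7 numbers: the turn, a rotation vector about the tool's x, y, z in degrees, then the shift along the tool's x, y, z in m, then the finger opening in m, from 0 to 0.0854. In form: [[[ax, ay, az, x, y, z, hand], ...]]. A call has exactly 5 rows; each row is the pose to reach, as a shift and turn from the pose measured when the call began, along the tool's axes at that moment; what a row does not reach only later rows make up. A row lasts 1/8 s, in which the tool goes at most 62.5 mm and 10.7 degrees, less where a joint would pass 70% of its speed; a pose out of reach is approached as far as the arm can. A call with a gripper value outside its range is refused whole. The fingers move at their own pace and stop on an object; "force" is the grip in N (left out, the last holds). Time passes only in rows, so rows that repeat a pose let the fingers close, or fill a call up. It gives the time, the measured TCP pose, the force and the opening at its end, in the units of the state.
- get_state(): the state, without advancing time (a new reading comes with each control period).
- read_camera(name): name is "side" or "top" or "wrist"; returns the picture (384x512x3 uint8, red, green, blue); there is no depth.
- get_calibration(name): a dict with "mtx" (3x3 intrinsics, pixels), "dist_coeffs" ([k1, k2, p1, p2, k3] as OpenCV has them; the pictures are not rectified), "extrinsics" (4x4, takes a point from camera to world coordinates); the wrist camera has in their place "hand_eye" (4x4, takes a point from camera to tool coordinates, whose origin is the TCP and whose axes are the flange's). Camera axes: x right, y up, looking along -z (the intrinsics and any distortion apply to the point x, -y, -z); pixel columns grow to the right and rows downward; lengths in m; the calibration is good to about 2 mm. A picture is of the moment at which its call begins: read the wrist's pose just before it. get_calibration takes no time and is no camera call.
- ticket.sign_off(): hands the job in, once; it reports no verdict.
Trained networks look in the newest picture that a camera, given by its name, has taken for a name from the list of things; names that differ only in an ending like _2 or _b are one class to them, and where a whole thing is asked for, a point or a joint stands for the part that bears it (a point fixed in the world has none). Each returns a list of dicts, best first, with "p" (0 to 1); they miss things now and then, are a little off and sometimes report something else, mostly with a low value. They report only what shows in the picture. A call takes as long as a camera call. They do not tell look-alikes from the thing itself.
- search_frame(camera, query): "centre" ([column, row] in pixels, amid what is visible of it).
- cut_out(camera, query): "pixels" (384x512 bool, what is visible of it) and "centre" ([column, row] in pixels, amid what is visible of it).
- pinpoint(camera, query): "centre" ([column, row] in pixels: a listed point, or the origin of a listed thing).
The state is a dict: "time": time; "qpos": joint angles; "dq": joint speeds; "joint_efforts": joint torques, N m; "eef_pos": TCP position; "tcp_rot": TCP orientation; "contact_force": force on the tool from outside, world axes, zero at the start; "wrist_torque": the same for the moment, N m; "opening": opening from 0.0 (shut) to 1.0 (fully open).
Only numpy, scipy, OpenCV 4.12 (cv2) and the standard library are available. Lean on these libraries where they do the work, as an engineer would, in place of code of your own. Each camera call takes 0.05 s, during which the arm holds its last target.

### The job

Connect the yellow cell pack in the wooden battery dock: with a fingertip, push it along its blue channel until it is fully home against the end stop, and only then flip the red-knobbed contact lever over past its centre so that it snaps down and its brass shoe presses on the pack. Push only: do not pick up or lift the pack, leave the other things on the table where they are, and move the hand clear at the end.

Things in the scene. Friction and masses are not known exactly. Their poses are not given: they have to be found in the camera images.
- dock: Battery dock, fixed to the table: plywood plate 12 mm thick. Origin on the table surface under the plate, which spans x -150 to +170, y -75 to +75 mm. Its channel runs along +x, centred on y = 0, 54 mm wide between two blue rails (12 mm thick, x -130 to +100, tops 27 mm above the table). At x +50, y -57 stands a lamp 46 mm high; at x -90 and -60, y -57 brass terminals 20 mm high.
- stop_face (a point): Middle of the blue end stop's face at the +x end of the channel: x +100 in the dock's frame, 27 mm above the table; the stop's top is 42 mm above the table. Axes as the dock's.
- pivot (a point): Pivot of the lever, its axis parallel to the dock's y: x +125, y 0 in the dock's frame, 66 mm above the table, between two steel cheeks (x 110 to 140, y within 19, tops 78 mm above the table).
- cell: Yellow cell pack, black band round its rear (-x) end, brass contact on top, loose in the channel: 80 (x) x 50 x 40 mm high, 0.14 to 0.28 kg. Origin at the centre of its underside, on the plate 12 mm above the table; axes nearly the dock's. Fully home (front against the end stop) its origin is at x = +60 in the dock's frame. It starts 90 to 130 mm short of that.
- lever_knob (a point): Centre of the red ball knob (26 mm diameter) of the contact lever, a 12 mm thick steel rod, 90 mm from the pivot. Open, it leans to the dock's +x: knob at x +172, 143 mm above the table. Snapped over, it leans to -x over the pack: knob at about x +78, same height. y = 0 in both. Its far (+x) side is free for a fingertip to push it towards -x.
- lever (a joint): Lever angle, rad: 0 open (leaning to the dock's +x), grows as the knob goes over towards -x. An over-centre spring holds it at either end: it falls back below about 0.57 and snaps on by itself above; about 2 to 3 N at the knob moves it. About 1.1 when its shoe rests on a pack that is home; hard stop at 1.2.
- shoe_face (a point): Middle of the underside of the brass contact shoe (18 x 26 x 12 mm) on the lever's short arm, 50 mm out from the pivot. With the lever open it is raised well above the pack's path; with the lever over it presses on the top of a pack that is home, at x +75 in the dock's frame, 52 mm above the table.
- spare: Green spare cell pack, 80 x 50 x 40 mm high, loose on the table beside the dock (its -y side). Not to be used. Origin at the centre of its underside.
- beaker: Empty clear glass beaker, 68 mm diameter, 85 mm high, on the table beside the dock (its -y side). Origin under its centre.
- dish: Shallow clear glass dish, 90 mm diameter, 16 mm high. Origin under its centre.
- basket: Cream slatted basket, 200 x 260 x 80 mm high. Origin under its centre.
- weight: Brass knobbed weight, 40 mm diameter, 60 mm high. Origin under its centre.
- magnifier: Magnifier lying flat: black ring 72 mm diameter around the origin, red handle to its -x, 123 mm from the origin to its end, 12 mm high.
There are look-alikes about, which are no part of the job. Several things have the shape of the cell; the one meant has the colours described above.

How it is judged:
On the way, in this order (a step that is already met when the one before it is completed fails the run):
1. the yellow pack is fully home against the end stop while the lever is still open (x of cell in the frame of dock above 0.0565 m and z of cell in the frame of dock below 0.016 m and value of joint lever below 0.4 rad), for 0.2 s.
2. the lever has snapped over and its shoe presses on the pack (value of joint lever between 1.03 and 1.16 rad), for 0.2 s.
At the end, for the whole second after the job is handed in: The yellow pack is flat on the plate within 3.5 mm of the end stop and at rest, and the lever is over (joint between 1.03 and 1.16 rad, so that its shoe rests on the pack) and at rest (all of step 2 and x of cell in the frame of dock above 0.0565 m and z of cell in the frame of dock below 0.016 m and velocity of joint lever below 0.05 rad/s and linear speed of cell below 0.01 m/s); the robot touches nothing.
It fails at once if the yellow pack is lifted more than 8 mm off the plate (z of cell in the frame of dock above 0.02 m).
It fails at once if the yellow pack is tipped more than 0.2 rad (angle between cell's own z axis and vertical above 0.2 rad).
It fails at once if another loose thing (spare pack, beaker, dish, basket, weight or magnifier) is moved more than 20 mm (distance of any of spare, beaker, dish, basket, weight, magnifier from where it was at the start of the episode above 0.02 m).
It also fails if it takes over 48 s, if anything falls off the work surface, if the arm or the gripper's body presses on something with over 40 N, if the wrist force passes 120 N, or if a joint passes its speed limit or range.

## Working session

There is one attempt and no reset: what is moved stays moved. The work goes in short steps, Python scripts to look and compute and a tool call to move; the robot and the scene stay as the last step left them, time stands still between calls to the robot, and variables do not carry over. Pictures are saved under pics/ and viewed, and the job is handed in when it is done.

Besides the shell and the picture viewer there is one more tool, called in YAML: its name, and indented under it one key for each argument. move_arm: Moves the arm, as the interface text tells. Its arguments: {"type":"object","properties":{"plan":{"type":"array","items":{"type":"array","items":{"type":"array","items":{"type":"number"}}}},"force":{"type":"number"}},"required":["plan"]}

```bash
ls; mkdir -p pics; python3 - <<'E'
from plant import *
import cv2
s=get_state(); print(s)
for n in ['side','top','wrist']:
    im=read_camera(n); cv2.imwrite(f'pics/{n}0.png',im[:,:,::-1]); c=get_calibration(n); print(n,c)
E
```

```text
pics
{'time': 0.0, 'qpos': array([ 1.01799521e+00,  2.87201994e-01,  1.57819252e+00,  1.17137402e-08,
        1.27858894e+00, -1.50014343e-01]), 'dq': array([-1.00866090e-03, -5.41111126e-04, -8.27557141e-04,  1.54378180e-04,
        7.17327127e-05, -3.16203618e-04]), 'joint_efforts': array([ 3.39486751e-04, -4.05983698e+01, -2.92625266e+01, -1.42186695e-04,
        5.82353459e-03, -1.42884147e-06]), 'eef_pos': array([0.26421947, 0.62041989, 0.22991455]), 'tcp_rot': array([ 2.00034609e-01,  9.79788103e-01, -1.12234579e-03, -4.11485572e-04]), 'contact_force': array([ 0.39936103,  0.32351843, -0.26468099]), 'wrist_torque': array([ 0.05987013, -0.0399978 ,  0.00155385]), 'opening': 1.0016281079820037}
side {'mtx': array([[348.1723582 ,   0.        , 261.20595968],
       [  0.        , 348.1723582 , 197.96843557],
       [  0.        ,   0.        ,   1.        ]]), 'dist_coeffs': array([-0.04818916,  0.        ,  0.        ,  0.        ,  0.        ]), 'extrinsics': array([[ 0.94522582,  0.19591715, -0.26108355,  0.26197637],
       [-0.32576452,  0.51564175, -0.79245887, -0.95991601],
[... 643 characters left out ...]
,
       [ 0.00000000e+00,  0.00000000e+00,  0.00000000e+00,
         1.00000000e+00]])}
wrist {'mtx': array([[338.49938092,   0.        , 258.03223299],
       [  0.        , 338.49938092, 190.06387218],
       [  0.        ,   0.        ,   1.        ]]), 'dist_coeffs': array([-0.02888132,  0.        ,  0.        ,  0.        ,  0.        ]), 'hand_eye': array([[ 1.30388644e-03,  9.61364760e-01,  2.75274587e-01,
         6.88138710e-02],
       [ 9.99999074e-01, -1.14634325e-03, -7.33199662e-04,
         7.05799322e-04],
       [-3.89313153e-04,  2.75275288e-01, -9.61365364e-01,
        -1.42733954e-01],
       [ 0.00000000e+00,  0.00000000e+00,  0.00000000e+00,
         1.00000000e+00]])}
```

View pics/top0.png

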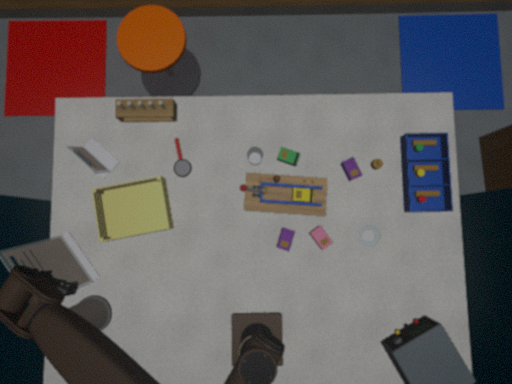

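View pics/side0.png

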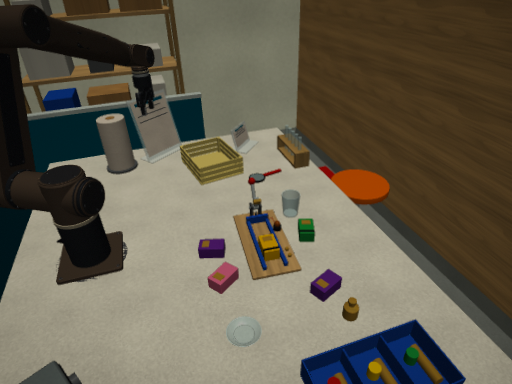

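View pics/wrist0.png

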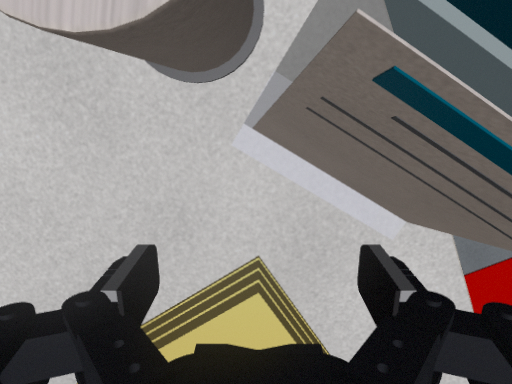

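Candidates for the pack in the top view are yellow (302,195) in the channel, green (288,156), purple (351,168), purple (286,239) and pink (320,237). Only the one at (302,195) is yellow and in the dock's channel, so I choose it. The dock's lever end is at image left (about world +y). Next I'll measure and check a close crop.

```bash
cat > h.py <<'E'
import numpy as np, cv2
from scipy.spatial.transform import Rotation as R
from plant import *
def cam(n,s=None):
    c=get_calibration(n); 
    if 'extrinsics' in c: T=c['extrinsics']
    else:
        s=s or get_state(); W=np.eye(4); W[:3,:3]=R.from_quat(s['tcp_rot']).as_matrix(); W[:3,3]=s['eef_pos']; T=W@c['hand_eye']
    return c['mtx'],c['dist_coeffs'],T
def ray(n,px,s=None):
    K,d,T=cam(n,s); u=cv2.undistortPoints(np.array([[px]],float),K,d)[0,0]
    v=T[:3,:3]@np.array([u[0],-u[1],-1]); return T[:3,3],v
def onz(n,px,z,s=None):
    o,v=ray(n,px,s); return o+v*(z-o[2])/v[2]
def proj(n,P,s=None):
    K,d,T=cam(n,s); P=np.atleast_2d(P); q=(P-T[:3,3])@T[:3,:3]; q=q*[1,-1,-1]
    return cv2.projectPoints(q,np.zeros(3),np.zeros(3),K,d)[0][:,0]
def tri(obs): # list of (n,px,s)
    A=np.zeros((3,3));b=np.zeros(3)
    for n,px,s in obs:
        o,v=ray(n,px,s); v/=np.linalg.norm(v); M=np.eye(3)-np.outer(v,v); A+=M;b+=M@o
    return np.linalg.solve(A,b)
E
python3 - <<'E'
from h import *
ims={n:read_camera(n) for n in ['top','side']}
a=ims['top'][140:260,220:380]; b=ims['side'][160:300,190:340]
cv2.imwrite('pics/c1.png',np.vstack([cv2.resize(a,(560,420),interpolation=2)[:,:,::-1]])); cv2.imwrite('pics/c2.png',cv2.resize(b,(600,560),interpolation=2)[:,:,::-1])
Z=dict(dock=0,cell=.012,stop_face=.027,pivot=.066,lever_knob=.143,spare=0,beaker=0)
for q in Z:
    r={}
    for n in ['top','side']:
        o=pinpoint(n,q)
        for e in o[:3]: print(q,n,round(e['p'],2),np.round(e['centre'],1),onz(n,e['centre'],Z[q]).round(4))
E
```

```text
dock top 0.98 [289.5 193.2] [ 0.5506 -0.1383  0.    ]
dock side 0.56 [263.3 244.2] [ 0.5384 -0.131   0.    ]
dock side 0.45 [291.1 213.2] [ 0.6924 -0.0031  0.    ]
cell top 0.81 [301.6 193.8] [ 0.5466 -0.1843  0.012 ]
cell top 0.75 [351.4 169.5] [ 0.6397 -0.3821  0.012 ]
cell top 0.66 [287.9 239.7] [ 0.3697 -0.1269  0.012 ]
cell side 0.87 [264.3 246.5] [ 0.5333 -0.1558  0.012 ]
cell side 0.85 [210.1 255.9] [ 0.3592 -0.1386  0.012 ]
cell side 0.84 [326.1 290.5] [ 0.6331 -0.3888  0.012 ]
stop_face top 0.79 [263.1 195.3] [ 0.5415 -0.0335  0.027 ]
stop_face top 0.49 [367.9 236.7] [ 0.378  -0.4306  0.027 ]
stop_face side 0.69 [256.1 217.4] [ 0.552  -0.0168  0.027 ]
pivot top 0.74 [256.  189.4] [ 0.5611 -0.0062  0.066 ]
pivot side 0.82 [255.9 209.2] [ 0.5508 -0.0217  0.066 ]
pivot side 0.55 [303.5 233.7] [ 0.6484 -0.2     0.066 ]
lever_knob top 0.46 [241.  187.2] [0.5624 0.0476 0.143 ]
lever_knob side 0.44 [250.1 180.2] [0.5547 0.0477 0.143 ]
lever_knob side 0.38 [290.3 213.9] [ 0.6078 -0.1855  0.143 ]
spare top 0.69 [289.8 159.7] [ 0.6841 -0.1425  0.    ]
spare side 0.55 [304.6 231.5] [ 0.6937 -0.1183  0.    ]
spare side 0.21 [209.4 167.9] [0.4811 0.4546 0.    ]
beaker top 0.65 [255.  157.4] [ 0.6953 -0.0043  0.    ]
beaker top 0.38 [269.  193.6] [ 0.55   -0.0575  0.    ]
beaker side 0.88 [291.1 214.5] [ 0.6892 -0.0106  0.    ]
```

View pics/c1.png

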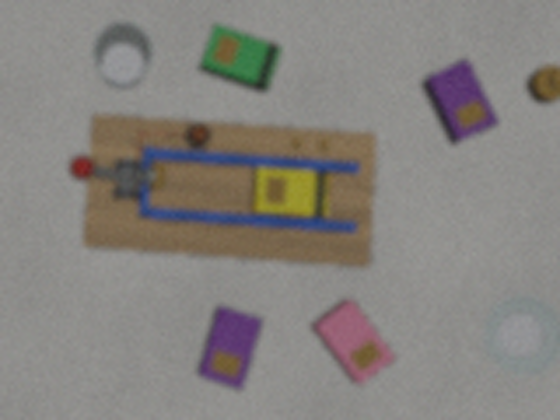

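View pics/c2.png

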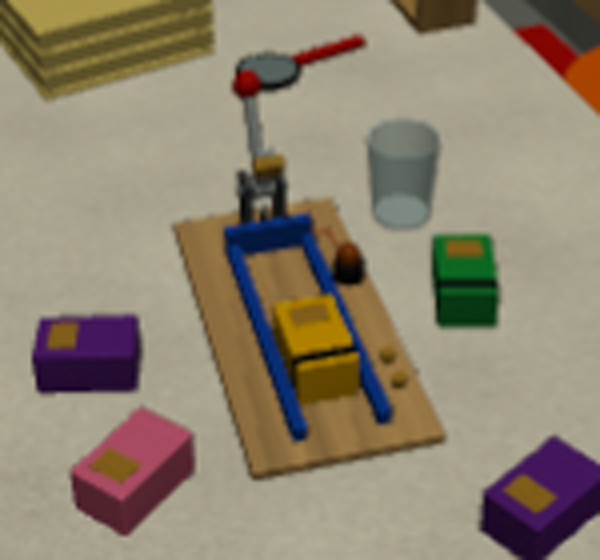

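The crops confirm the choice: the yellow pack with the black band lies in the blue channel, with its band end away from the lever. Plate corners in the top crop are (93,115), (376,133), (370,265) and (84,246). In the side crop they are (173,226), (252,478), (443,437) and (332,200). Now I'll fit the dock pose.

```bash
python3 - <<'E'
from h import *
from scipy.optimize import least_squares
top=np.array([(93,115),(376,133),(370,265),(84,246)])/3.5+[220,140]-.3
# dock corners: top img left=+x dock, up = -y dock
cor=np.array([(.17,-.075),(-.15,-.075),(-.15,.075),(.17,.075)])
side=np.array([(332,200),(443,437),(252,478),(173,226)])/4+[190,160]-.3
def tr(p,P):
    c,s=np.cos(p[2]),np.sin(p[2]); P=np.atleast_2d(P); return np.c_[p[0]+c*P[:,0]-s*P[:,1],p[1]+s*P[:,0]+c*P[:,1],P[:,2]]
C=np.c_[cor,np.full(4,.012)]
kn=[.172,0,.143]
def f(p,w=(1,1)):
    return np.r_[w[0]*(proj('top',tr(p,C))-top).ravel(),w[1]*(proj('side',tr(p,C))-side).ravel()]
for w in [(1,0),(0,1),(1,1)]:
    r=least_squares(f,[.55,-.14,1.57],args=(w,)); print(w,r.x,r.fun.round(1))
p=r.x
print('knob proj',proj('top',tr(p,kn)),proj('side',tr(p,kn)), 'seen top',np.array([82,167])/3.5+[220,140],'side',np.array([247,83])/4+[190,160])
# cell top corners z .052 from top crop
for q in [(253,165),(325,169),(320,219),(250,213),(288,192)]:
    P=onz('top',np.array(q)/3.5+[220,140],.052); d=P[:2]-p[:2]; c,s=np.cos(p[2]),np.sin(p[2]); print(c*d[0]+s*d[1],-s*d[0]+c*d[1])
E
```

```text
(1, 0) [ 0.54661653 -0.13172215  1.49244923] [-0.3 -0.4  0.3 -0.3  0.3  0.3 -0.3  0.3  0.  -0.   0.  -0.   0.  -0.
  0.  -0. ]
(0, 1) [ 0.54113198 -0.13431585  1.48231484] [ 0.   0.   0.   0.   0.   0.   0.   0.  -0.1 -0.3  0.9  0.4 -0.6 -0.1
 -0.2 -0.4]
(1, 1) [ 0.54357178 -0.13246457  1.48563892] [ 0.1  0.1  0.6  0.8  0.3  1.3 -0.2  0.8  0.1 -0.8  1.5 -0.3  0.2 -0.7
  0.2 -0.8]
knob proj [[243.452445   188.33229199]] [[251.80610436 181.21338006]] seen top [243.42857143 187.71428571] side [251.75 180.75]
-0.009857048124091548 -0.02658029614937219
-0.08813727113958884 -0.027838153155613277
-0.08578736683544128 0.02687750863971134
-0.009834874194534543 0.025848143412942625
-0.04953526358396448 9.35149223898566e-05
```

```bash
cat >> h.py <<'E'
D=np.array([.5445,-.1325,1.487])
def d2w(x,y=0):
    c,s=np.cos(D[2]),np.sin(D[2]); return D[:2]+[c*x-s*y,s*x+c*y]
def w2d(P):
    d=np.array(P[:2])-D[:2];c,s=np.cos(D[2]),np.sin(D[2]); return np.array([c*d[0]+s*d[1],-s*d[0]+c*d[1]])
def togo(x,y,z,yaw=None):
    """tool-axis shift to dock (x,y), world z; rotvec deg so tool y lies along dock x, z down"""
    s=get_state(); M=R.from_quat(s['tcp_rot'])
    P=np.r_[d2w(x,y),z]; sh=M.inv().apply(P-s['eef_pos'])
    c,sn=np.cos(D[2]),np.sin(D[2]); ty=np.array([c,sn,0]);tz=np.array([0,0,-1]);tx=np.cross(ty,tz)
    G=R.from_matrix(np.c_[tx,ty,tz]); rv=(M.inv()*G).as_rotvec(degrees=True)
    print('t',s['time'],'dock',w2d(s['eef_pos']).round(4),'z',s['eef_pos'][2].round(4),'F',s['contact_force'].round(2),'op',round(s['opening'],2))
    print('shift',sh.round(4),'rot',rv.round(2))
E
python3 -c "
from h import *
togo(-.125,0,.23)"
```

```text
t 0.95 dock [0.7274 0.342 ] z 0.2314 F [-0.37  0.46 -0.42] op 1.0
shift [-0.5921 -0.7021  0.0013] rot [  0.     0.   -18.28]
```

move_arm:
  plan:
    - [[0,0,-4,-0.038,-0.045,0,0],[0,0,-8,-0.077,-0.09,0,0],[0,0,-12,-0.115,-0.136,0,0],[0,0,-15,-0.154,-0.182,0,0],[0,0,-18.3,-0.19,-0.226,0,0]]
  force: 40

```text
time: 1.58
eef_pos: [0.3511, 0.3368, 0.2316]
tcp_rot: [0.041, 0.999, 0.0, 0.001]
contact_force: [0.4, 0.2, 0.9]
opening: 0.002
```

```bash
python3 -c "
from h import *
togo(-.125,0,.23)"
```

```text
t 1.575 dock [0.4515 0.232 ] z 0.2316 F [0.37 0.24 0.9 ] op 0.0
shift [-0.2305 -0.5771  0.0016] rot [0.02 0.06 0.15]
```

move_arm:
  plan:
    - [[0,0,0,-0.022,-0.057,0,0],[0,0,0,-0.045,-0.115,0,0],[0,0,0,-0.068,-0.172,0,0],[0,0,0,-0.091,-0.23,0,0],[0,0,0,-0.115,-0.288,0,0]]

```text
time: 2.2
eef_pos: [0.4426, 0.0387, 0.2322]
tcp_rot: [0.041, 0.999, 0.0, 0.001]
contact_force: [0.7, -0.2, 0.0]
opening: 0.002
```

move_arm:
  plan:
    - [[0,0,0,-0.022,-0.057,0,0],[0,0,0,-0.045,-0.115,0,0],[0,0,0,-0.068,-0.172,0,0],[0,0,0,-0.091,-0.23,0,0],[0,0,0,-0.115,-0.288,0,0]]

```text
time: 2.82
eef_pos: [0.5341, -0.2597, 0.2327]
tcp_rot: [0.041, 0.999, 0.0, 0.002]
contact_force: [1.5, -0.5, 0.9]
opening: -0.003
```

```bash
python3 -c "
from h import *
for n in ['wrist','top']:
    im=read_camera(n)
    cv2.imwrite(f'pics/{n}1.png',(im if n=='wrist' else cv2.resize(im[140:260,220:380],(560,420),interpolation=2))[:,:,::-1])
togo(-.125,0,.03)"
```

```text
t 2.925 dock [-0.1308 -0.0008] z 0.2318 F [-0.39  0.04 -1.07] op -0.01
shift [0.0015 0.0061 0.2018] rot [-0.07  0.18 -0.16]
```

View pics/wrist1.png

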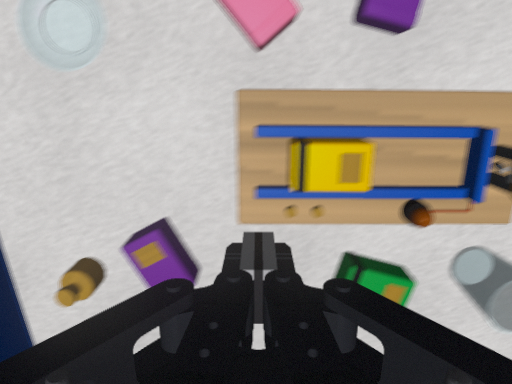

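View pics/top1.png

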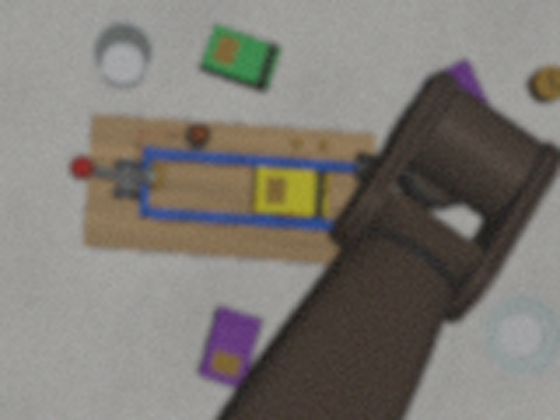

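The wrist view shows the plate's left corners near (238,90) and (239,224), the rails starting at about column 256, and the pack from (290,140) to (373,192). Zooming in to refine the fit.

```bash
python3 -c "
import cv2
im=cv2.imread('pics/wrist1.png'); cv2.imwrite('pics/wz.png',cv2.resize(im[80:232,225:425],(800,608)[:2],interpolation=cv2.INTER_CUBIC)[:600])"
```

```text
(no output)
```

View pics/wz.png

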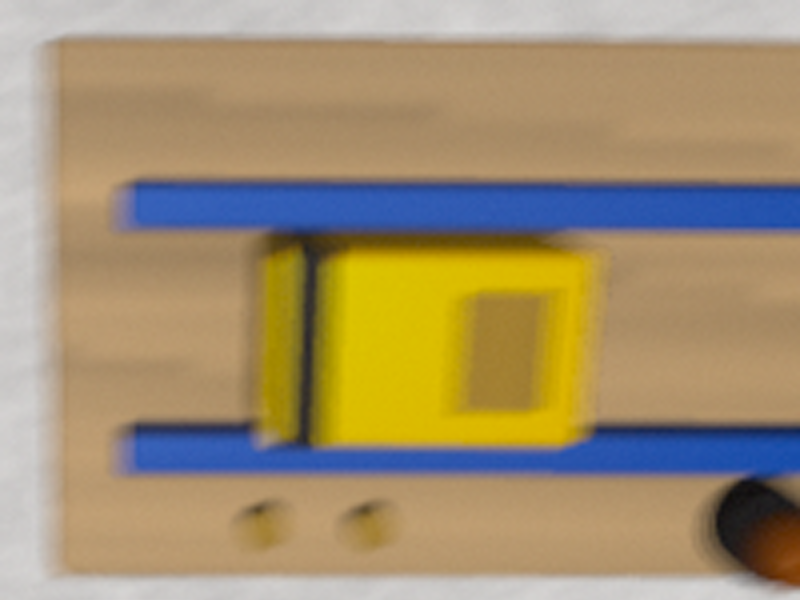

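```bash
python3 -c "
from h import *
im=read_camera('wrist')
cv2.imwrite('pics/wz2.png',cv2.resize(im[80:230,225:425],(800,600),interpolation=cv2.INTER_CUBIC)[:,:,::-1])
s=get_state();print(s['eef_pos'],np.abs(s['dq']).max())
"
```

```text
[ 0.53380856 -0.2601966   0.23173946] 0.05307553756205468
```

View pics/wz2.png

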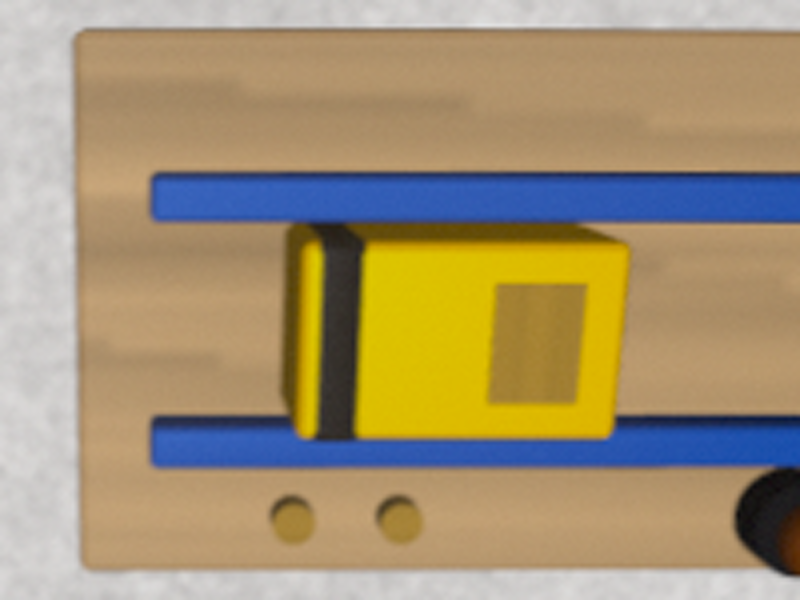

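Sharp now. In the crop (4x), the plate corners are (76,30) and (82,569). The rail-end corners are (152,174), (152,221), (152,418) and (152,467). The pack's top rear edge is at about x=300 and its front edge at about 622.

```bash
python3 - <<'E'
from h import *
from scipy.optimize import least_squares
s=get_state()
px=np.array([(76,30),(82,569),(152,174),(152,221),(152,418),(152,467)])/4+[225,80]-.4
P=np.array([(-.15,.075,.012),(-.15,-.075,.012),(-.13,.039,.027),(-.13,.027,.027),(-.13,-.027,.027),(-.13,-.039,.027)])
def tr(p,P):
    c,si=np.cos(p[2]),np.sin(p[2]); return np.c_[p[0]+c*P[:,0]-si*P[:,1],p[1]+si*P[:,0]+c*P[:,1],P[:,2]]
r=least_squares(lambda p:(proj('wrist',tr(p,P),s)-px).ravel(),D); print(r.x,r.fun.round(1))
p=r.x
for q in [(304,238),(628,243),(613,438),(297,436)]:
    W=onz('wrist',np.array(q)/4+[225,80],.052,s); d=W[:2]-p[:2]; c,si=np.cos(p[2]),np.sin(p[2]); print(c*d[0]+si*d[1],-si*d[0]+c*d[1])
E
```

```text
[ 0.54432414 -0.12496068  1.48875729] [-0.4 -1.2 -0.1  0.7  0.2 -0.5  0.2 -0.3  0.1  1.5  0.1  0. ]
-0.09401075459305538 0.025263664935823583
-0.016419738681488664 0.024088308428709876
-0.015396628218693875 -0.024379820697514938
-0.09413478421144662 -0.023703081792750227
```

move_arm:
  plan:
    - [[0,0,0,0.001,0,0.05,0],[0,0,0,0.0015,0,0.1,0],[0,0,0,0.0015,0,0.15,0],[0,0,0,0.0015,0,0.185,0],[0,0,0,0.0015,0,0.2,0]]

```text
time: 3.6
eef_pos: [0.5313, -0.2577, 0.0296]
tcp_rot: [0.042, 0.999, 0.002, -0.001]
contact_force: [-0.4, 0.3, -0.2]
opening: 0.001
```

```bash
python3 -c "
from h import *
togo(.005,0,.03)
im=read_camera('wrist');cv2.imwrite('pics/w3.png',im[:,:,::-1])
im=read_camera('side');cv2.imwrite('pics/s3.png',cv2.resize(im[160:300,190:340],(600,560),interpolation=2)[:,:,::-1])
togo(.005,0,.03)
"
```

```text
t 3.6 dock [-0.1259  0.0027] z 0.0296 F [-0.43  0.31 -0.18] op 0.0
shift [-0.0026  0.1309 -0.    ] rot [ 0.19 -0.09 -0.01]
t 3.7 dock [-0.1266  0.002 ] z 0.0306 F [-0.51  0.34 -1.21] op -0.0
shift [-0.0019  0.1316  0.0009] rot [ 0.15 -0.02 -0.03]
```

View pics/w3.png

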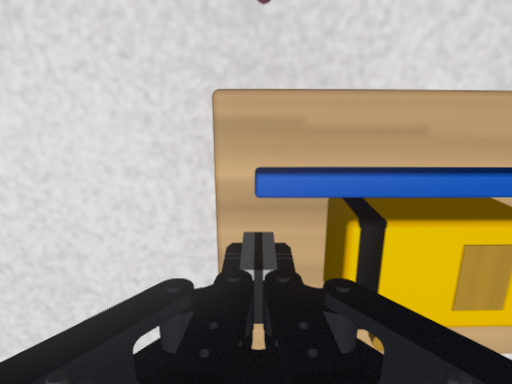

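View pics/s3.png

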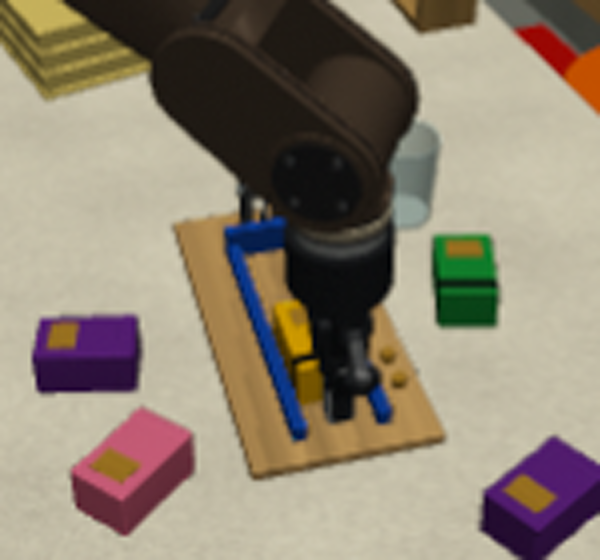

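move_arm:
  plan:
    - [[0,0,0,-0.001,0.012,-0.001,0],[0,0,0,-0.002,0.024,-0.001,0],[0,0,0,-0.002,0.037,-0.001,0],[0,0,0,-0.002,0.05,-0.001,0],[0,0,0,-0.002,0.06,-0.001,0]]

```text
time: 4.32
eef_pos: [0.5397, -0.1986, 0.0327]
tcp_rot: [0.042, 0.999, 0.001, 0.001]
contact_force: [0.4, -3.7, 3.3]
opening: -0.003
```

```bash
python3 -c "
from h import *
togo(.005,0,.031)
im=read_camera('wrist');cv2.imwrite('pics/w4.png',im[:,:,::-1])
togo(.005,0,.031)
"
```

```text
t 4.325 dock [-0.0663 -0.0008] z 0.0327 F [ 0.4  -3.69  3.27] op -0.0
shift [0.0008 0.0713 0.0018] rot [ 0.07  0.08 -0.01]
t 4.375 dock [-0.0649 -0.0003] z 0.0321 F [ 0.76 -0.79  1.37] op -0.0
shift [0.0002 0.0699 0.0013] rot [0.18 0.01 0.01]
```

View pics/w4.png

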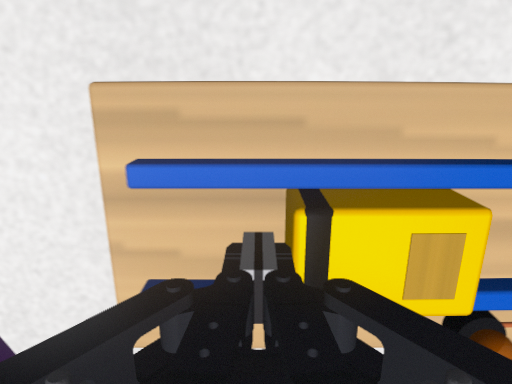

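The pack is in contact with the fingertip and sliding straight along the channel, with its rear edge at about column 290. Carrying on.

move_arm:
  plan:
    - [[0,0,0,0,0.012,0,0],[0,0,0,0,0.024,0,0],[0,0,0,0,0.036,0,0],[0,0,0,0,0.047,0,0],[0,0,0,0,0.055,0,0]]

```text
time: 5.0
eef_pos: [0.5437, -0.1414, 0.032]
tcp_rot: [0.042, 0.999, 0.002, -0.0]
contact_force: [-0.3, -2.1, 1.6]
opening: -0.001
```

```bash
python3 -c "
from h import *
togo(.005,0,.031)
im=read_camera('wrist');cv2.imwrite('pics/w5.png',im[:,:,::-1])
togo(.005,0,.031)
"
```

```text
t 5.0 dock [-0.0089  0.    ] z 0.032 F [-0.34 -2.08  1.58] op -0.0
shift [-0.      0.0139  0.0011] rot [ 0.2  -0.03  0.03]
t 5.05 dock [-0.0081  0.0002] z 0.0319 F [-0.08  0.02 -0.77] op -0.0
shift [-0.0002  0.0131  0.001 ] rot [ 0.25 -0.05  0.04]
```

View pics/w5.png

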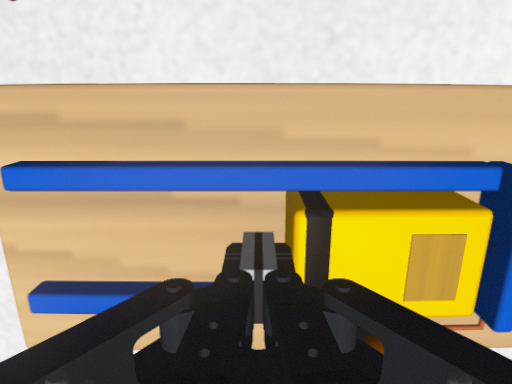

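The stop is now close ahead of the pack's front edge (about columns 480–490). Creeping in slowly.

move_arm:
  plan:
    - [[0,0,0,0,0.003,0,0],[0,0,0,0,0.006,0,0],[0,0,0,0,0.008,0,0],[0,0,0,0,0.01,0,0],[0,0,0,0,0.01,0,0]]

```text
time: 5.68
eef_pos: [0.5444, -0.1303, 0.0318]
tcp_rot: [0.042, 0.999, 0.002, -0.0]
contact_force: [-0.3, -1.1, 1.0]
opening: -0.003
```

```bash
python3 -c "
from h import *
togo(.005,0,.031)
im=read_camera('wrist');cv2.imwrite('pics/w6.png',im[:,:,::-1])
togo(.005,0,.031)
"
```

```text
t 5.675 dock [0.0021 0.0003] z 0.0318 F [-0.31 -1.12  0.97] op -0.0
shift [-0.0003  0.0029  0.0008] rot [ 0.28 -0.06  0.02]
t 5.725 dock [0.0021 0.0003] z 0.0318 F [ 0.49 -1.26  0.58] op -0.0
shift [-0.0003  0.0029  0.0009] rot [ 0.28 -0.06  0.02]
```

View pics/w6.png

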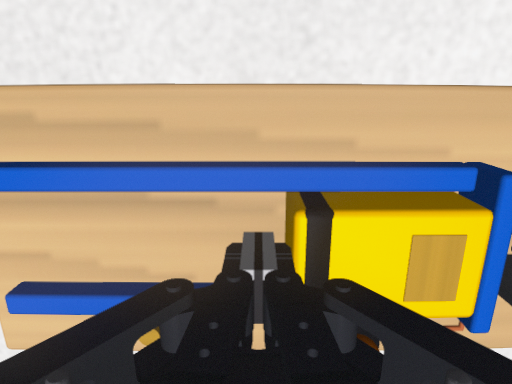

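move_arm:
  plan:
    - [[0,0,0,0,0.002,0,0],[0,0,0,0,0.003,0,0],[0,0,0,0,0.004,0,0],[0,0,0,0,0.005,0,0],[0,0,0,0,0.005,0,0]]

```text
time: 6.35
eef_pos: [0.5448, -0.1252, 0.0318]
tcp_rot: [0.042, 0.999, 0.003, -0.0]
contact_force: [-0.1, -1.0, 1.2]
opening: 0.004
```

```bash
python3 -c "
from h import *
togo(.005,0,.031)
"
```

```text
t 6.35 dock [0.0073 0.0003] z 0.0318 F [-0.1  -1.01  1.18] op 0.0
shift [-0.0003 -0.0023  0.0008] rot [ 0.3  -0.06  0.02]
```

move_arm:
  plan:
    - [[0,0,0,0,0.001,0,0],[0,0,0,0,0.002,0,0],[0,0,0,0,0.003,0,0],[0,0,0,0,0.004,0,0],[0,0,0,0,0.004,0,0]]

```text
time: 6.98
eef_pos: [0.5449, -0.1234, 0.032]
tcp_rot: [0.041, 0.999, 0.0, -0.001]
contact_force: [-2.7, -9.6, 0.5]
opening: -0.003
```

```bash
python3 -c "
from h import *
togo(.005,0,.031)
im=read_camera('wrist');cv2.imwrite('pics/w7.png',im[:,:,::-1])
togo(.005,0,.031)
"
```

```text
t 6.975 dock [0.0091 0.0004] z 0.032 F [-2.67 -9.63  0.46] op -0.0
shift [-0.0004 -0.0041  0.001 ] rot [ 0.05 -0.07  0.11]
t 7.025 dock [0.0091 0.0004] z 0.032 F [-2.29 -9.14  0.61] op -0.0
shift [-0.0004 -0.0041  0.001 ] rot [ 0.05 -0.07  0.1 ]
```

View pics/w7.png

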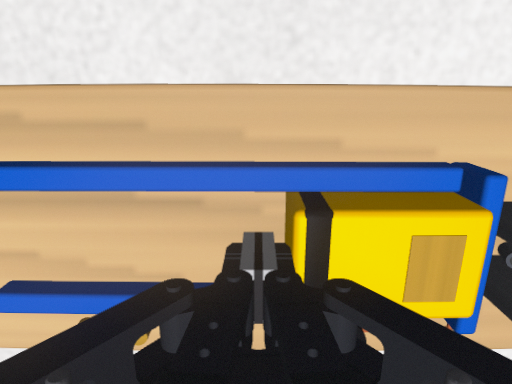

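The force rose to 9.6 N and the motion was blocked, so the pack is home and flush against the blue stop (front edge about columns 480–490). Backing off, rising, and passing over to the far side of the lever.

move_arm:
  plan:
    - [[0,0,0,0,-0.012,0,0],[0,0,0,0,-0.025,-0.02,0],[0,0,0,0,-0.025,-0.08,0],[0,0,0,0,-0.025,-0.14,0],[0,0,0,0,-0.025,-0.2,0]]

```text
time: 7.65
eef_pos: [0.5426, -0.148, 0.2333]
tcp_rot: [0.041, 0.999, 0.001, -0.001]
contact_force: [0.4, -0.5, -0.5]
opening: 0.004
```

```bash
sed -i 's/^D=.*/D=np.array([.5445,-.1285,1.488])/' h.py; python3 -c "
from h import *
for n in ['side','top','wrist']:
    im=read_camera(n)
    if n=='side': im=cv2.resize(im[160:300,190:340],(600,560),interpolation=2)
    if n=='top': im=cv2.resize(im[140:260,220:380],(560,420),interpolation=2)
    cv2.imwrite(f'pics/{n}8.png',im[:,:,::-1])
togo(.235,0,.25)
"
```

```text
t 7.8 dock [-0.0205 -0.0024] z 0.2369 F [-1.68  0.44 -0.75] op -0.0
shift [ 0.0021  0.2555 -0.0134] rot [-0.06  0.42  0.05]
```

View pics/wrist8.png

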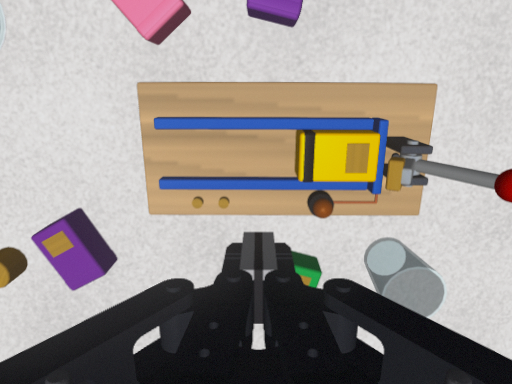

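View pics/side8.png

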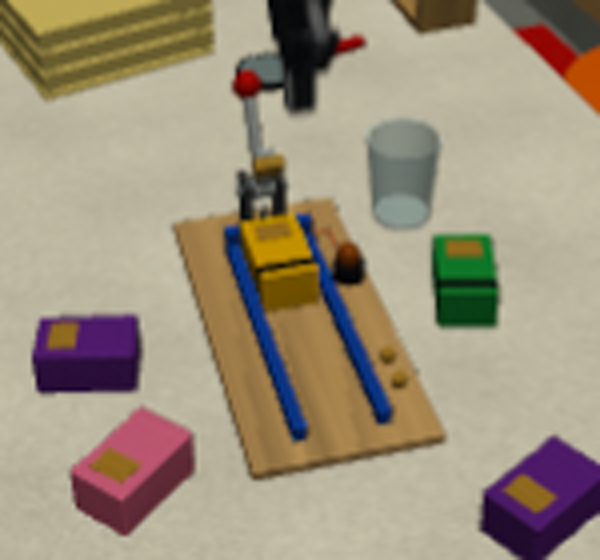

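The pack sits flush with the stop and the lever is still open (wrist knob at (510,185)). Going over.

move_arm:
  plan:
    - [[0,0,0,0.001,0.05,-0.02,0],[0,0,0,0.002,0.105,-0.02,0],[0,0,0,0.002,0.16,-0.02,0],[0,0,0,0.002,0.215,-0.02,0],[0,0,0,0.002,0.26,-0.02,0]]

```text
time: 8.43
eef_pos: [0.5631, 0.1125, 0.2541]
tcp_rot: [0.04, 0.999, -0.0, 0.002]
contact_force: [0.8, -0.3, 0.6]
opening: -0.005
```

```bash
python3 -c "
from h import *
for n in ['side','top','wrist']:
    im=read_camera(n)
    if n=='side': im=cv2.resize(im[120:260,190:340],(600,560),interpolation=2)
    if n=='top': im=cv2.resize(im[140:260,180:340],(560,420),interpolation=2)
    cv2.imwrite(f'pics/{n}9.png',im[:,:,::-1])
s=get_state()
print(proj('wrist',np.r_[d2w(.172),.143],s),proj('top',np.r_[d2w(.172),.143]),proj('side',np.r_[d2w(.172),.143]))
for n in ['wrist']:
    for q in ['lever_knob','pivot']: print(q,[(round(e['p'],2),e['centre'],w2d(onz(n,e['centre'],.143 if q!='pivot' else .066,s))) for e in pinpoint(n,q)[:2]])
togo(.235,0,.13)
"
```

```text
[[168.39744781 185.76483232]] [[242.33056414 188.20104928]] [[251.59989619 180.63775604]]
lever_knob [(0.57, [166.5, 188.9], array([ 0.17034147, -0.00255012])), (0.55, [77.7, 264.5], array([ 0.09032092, -0.069284  ]))]
pivot [(0.71, [51.1, 153.5], array([0.03526671, 0.01134451])), (0.6, [135.8, 166.9], array([ 0.11939181, -0.00196445]))]
t 8.675 dock [0.2392 0.0007] z 0.2549 F [-0.11 -0.57  0.35] op -0.0
shift [-0.0002 -0.004   0.1249] rot [-0.08  0.24  0.07]
```

View pics/wrist9.png

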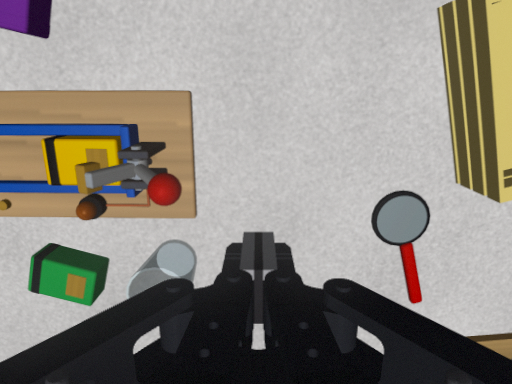

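View pics/side9.png

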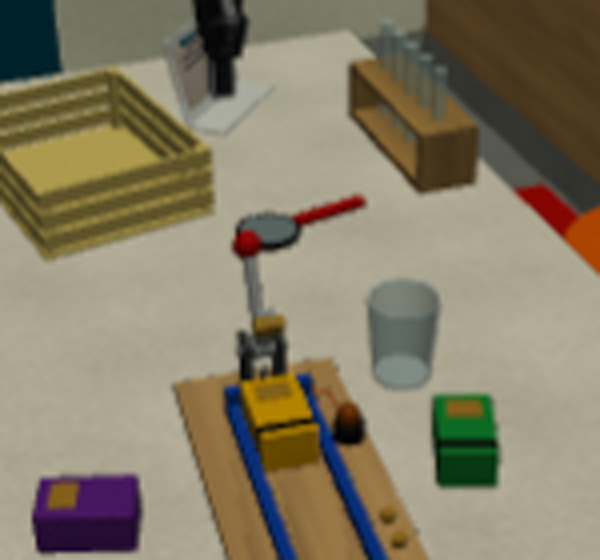

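The knob is at wrist pixel (165,189) against (168,186) predicted, so the dock fit holds. Descending beyond it.

move_arm:
  plan:
    - [[0,0,0,-0.001,0,0.04,0],[0,0,0,-0.002,0,0.08,0],[0,0,0,-0.002,0,0.11,0],[0,0,0,-0.002,0,0.124,0],[0,0,0,-0.002,0,0.124,0]]

```text
time: 9.3
eef_pos: [0.5655, 0.1086, 0.1299]
tcp_rot: [0.042, 0.999, -0.001, 0.001]
contact_force: [-0.5, -0.4, 0.3]
opening: 0.001
```

```bash
python3 -c "
from h import *
togo(.235,0,.13)
im=read_camera('wrist');cv2.imwrite('pics/w10.png',im[:,:,::-1])
im=read_camera('side');im=cv2.resize(im[120:260,190:340],(600,560),interpolation=2);cv2.imwrite('pics/s10.png',im[:,:,::-1])
"
```

```text
t 9.3 dock [ 0.238  -0.0014] z 0.1299 F [-0.52 -0.36  0.27] op 0.0
shift [ 0.0014 -0.003  -0.0001] rot [-0.09  0.11 -0.02]
```

View pics/w10.png

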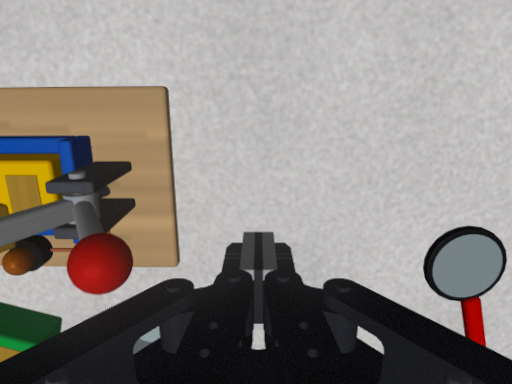

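View pics/s10.png

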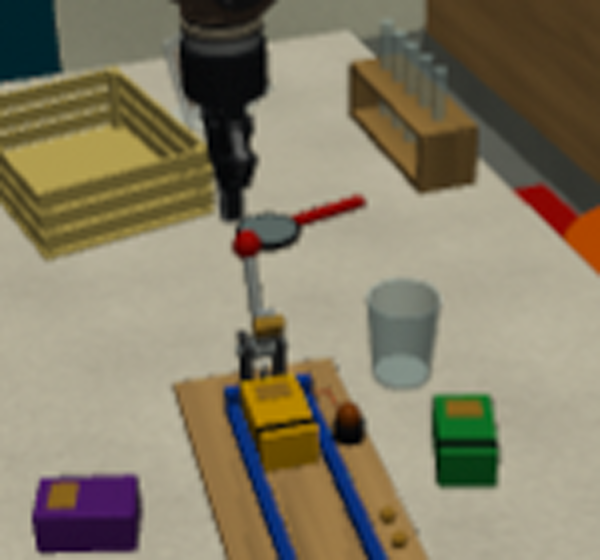

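```bash
python3 -c "
from h import *
s=get_state(); print(w2d(onz('wrist',(100,263),.143,s)), proj('wrist',s['eef_pos'],s), proj('wrist',np.r_[d2w(.172),.143],s))"
```

```text
[ 0.17025838 -0.00521617] [[256.9066233  247.86390066]] [[102.36337904 252.19238236]]
```

The knob reads about 4 mm to the dock's -y side of the finger's centre, so I'll shift 3 mm that way while closing in.

move_arm:
  plan:
    - [[0,0,0,-0.002,-0.01,0,0],[0,0,0,-0.003,-0.02,0,0],[0,0,0,-0.003,-0.03,0,0],[0,0,0,-0.003,-0.04,0,0],[0,0,0,-0.003,-0.05,0,0]]

```text
time: 10.02
eef_pos: [0.5673, 0.06, 0.1342]
tcp_rot: [0.042, 0.999, 0.002, 0.005]
contact_force: [1.0, 5.1, 4.8]
opening: -0.001
```

```bash
python3 -c "
from h import *
togo(.135,-.004,.13)
im=read_camera('wrist');cv2.imwrite('pics/w11.png',im[:,:,::-1])
togo(.135,-.004,.13)
"
```

```text
t 10.025 dock [ 0.1898 -0.0071] z 0.1342 F [1.01 5.09 4.76] op -0.0
shift [ 0.0031 -0.0548  0.004 ] rot [ 0.2   0.57 -0.07]
t 10.075 dock [ 0.1884 -0.0073] z 0.1342 F [2.6  3.83 4.43] op -0.0
shift [ 0.0032 -0.0534  0.0041] rot [ 0.08  0.59 -0.06]
```

View pics/w11.png

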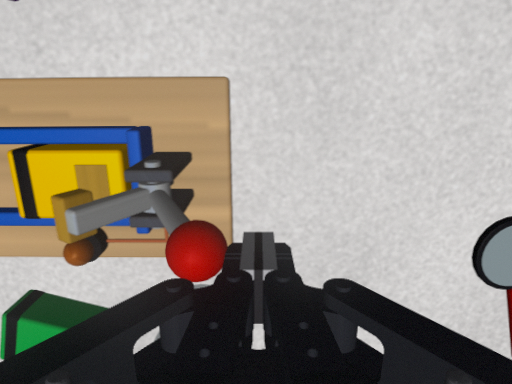

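The finger is in contact with the knob (knob (196,251), finger centre (257,248), so aligned). Pushing on over centre.

move_arm:
  plan:
    - [[0,0,0,0.001,-0.011,0.002,0],[0,0,0,0.001,-0.022,0.002,0],[0,0,0,0.001,-0.033,0.002,0],[0,0,0,0.001,-0.043,0.002,0],[0,0,0,0.001,-0.052,0.002,0]]

```text
time: 10.7
eef_pos: [0.5615, 0.0059, 0.1315]
tcp_rot: [0.042, 0.999, 0.0, 0.005]
contact_force: [0.2, -0.4, -0.0]
opening: -0.0
```

```bash
python3 -c "
from h import *
togo(.135,-.004,.13)
im=read_camera('wrist');cv2.imwrite('pics/w12.png',im[:,:,::-1])
togo(.135,-.004,.13)
"
```

```text
t 10.7 dock [ 0.1354 -0.0058] z 0.1315 F [ 0.16 -0.44 -0.  ] op -0.0
shift [ 0.0018 -0.0004  0.0015] rot [ 0.06  0.52 -0.08]
t 10.75 dock [ 0.1346 -0.006 ] z 0.1317 F [-0.03  0.07 -0.01] op 0.0
shift [0.002  0.0004 0.0016] rot [ 0.03  0.53 -0.11]
```

View pics/w12.png

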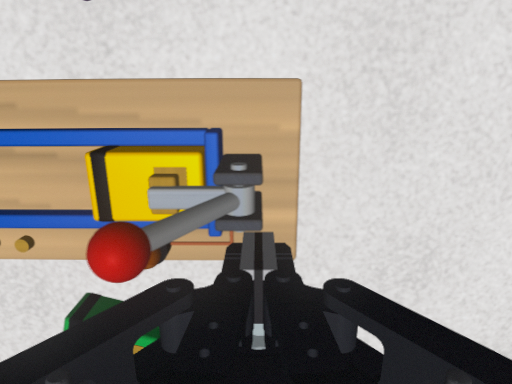

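The lever has snapped over. The knob is now at (118,252) and the shoe is on the pack at (165,190), with no force on the tool. Moving the hand back and up.

move_arm:
  plan:
    - [[0,0,0,0,0.02,-0.01,0],[0,0,0,0,0.05,-0.04,0],[0,0,0,0,0.09,-0.08,0],[0,0,0,0,0.12,-0.12,0],[0,0,0,0,0.12,-0.12,0]]

```text
time: 11.38
eef_pos: [0.5726, 0.1283, 0.2575]
tcp_rot: [0.04, 0.999, 0.001, 0.009]
contact_force: [0.6, 0.2, 0.2]
opening: 0.0
```

```bash
python3 -c "
from h import *
togo(.2,0,.25)
for i in range(4): read_camera('top')
for n in ['side','top','wrist']:
    im=read_camera(n)
    if n=='side': im=cv2.resize(im[140:300,190:340],(560,600),interpolation=2)
    if n=='top': im=cv2.resize(im[140:260,220:380],(560,420),interpolation=2)
    cv2.imwrite(f'pics/{n}13.png',im[:,:,::-1])
s=get_state()
K=np.r_[d2w(.078),.143]; print([proj(n,K,s if n=='wrist' else None) for n in ['side','top','wrist']])
print(((proj('side',K)-[190,140])*[560/150,600/160]))
togo(.2,0,.25)
"
```

```text
t 11.375 dock [ 0.2582 -0.0067] z 0.2575 F [0.62 0.21 0.15] op 0.0
shift [ 0.007  -0.0582  0.0072] rot [0.13 1.08 0.15]
[array([[258.05346324, 194.74087376]]), array([[268.61939923, 190.02466143]]), array([[ 29.23005065, 180.50017566]])]
[[254.06626275 205.2782766 ]]
t 11.725 dock [ 0.254  -0.0044] z 0.25 F [-0.33 -0.27 -0.25] op 0.0
shift [ 0.0042 -0.054  -0.    ] rot [ 0.    0.36 -0.16]
```

View pics/side13.png

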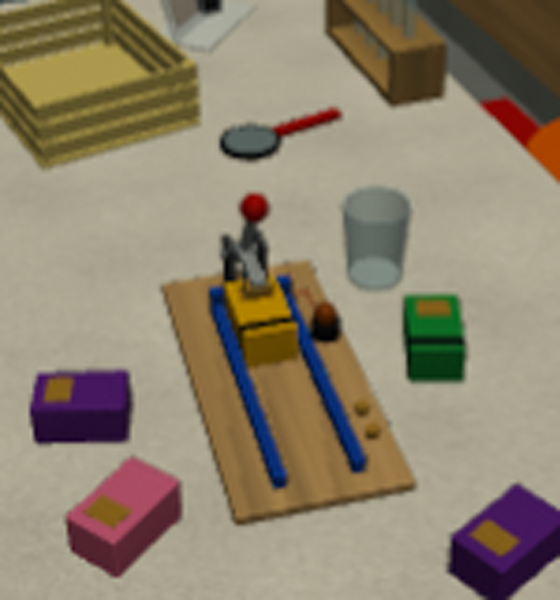

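View pics/wrist13.png

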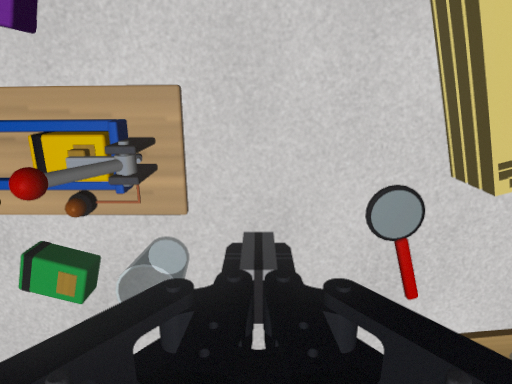

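View pics/top13.png

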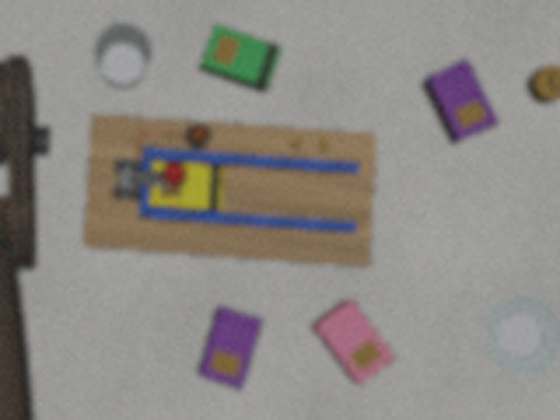

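All three views show the pack against the stop, with its shoe pressed and the knob where it is predicted for "over" (side crop (254,207), predicted (254,205)). Other objects are unmoved and the hand is clear. Handing in.

```bash
python3 -c "
from plant import *
s=get_state();print(s['time'],abs(s['dq']).max(),s['contact_force']);print(ticket.sign_off())"
```

```text
11.725 0.009187442291464863 [-0.32805223 -0.27066903 -0.25400122]
the job is handed in; nothing more can be done
None
```

I pushed the yellow pack along the channel with the closed fingers until it stopped against the end stop. Then I flipped the lever from its far side, withdrew the hand and handed the job in at 11.7 s; no verdict was reported.

- **Pack home:** the push was blocked at about 9.6 N. The wrist and side pictures show the pack flush with the stop, and the lever was still open then.
- **Lever over:** it snapped on. In the side picture the knob sits within about 2 crop pixels of where it should be when over, with the shoe on the pack. I could not read the lever angle directly.
- **End state:** the other things look unmoved in the pictures. The hand was clear, with only sensor noise on the force reading.
- **Disagreement:** the cameras disagreed by about 7 mm on where the dock lies along the channel (wrist against top and side). I settled "home" by the contact force and the pictures instead.

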